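# Clear the vise's T-bar and slide the tall watch stand into its bay

## Robot

A 7-joint arm with a two-finger parallel gripper is mounted at the origin on the work surface. World frame = base frame: x ahead of the robot, y to its left, z up, the work surface at z = 0. Lengths are in mm, angles in rad, forces in N, time in s.
With the tool pointing down it reaches from about 425 to 1025 mm from the base axis. Payload 3.6 kg.
Tool frame: the origin (TCP) lies at the very end of the fingers, on their centre line; the grasp point (between the pads) lies 19 mm behind it; x points along the fingers, y is the direction in which the jaws open and shut, and the axes are right-handed (so a half turn about x gives the same grasp; the last joint's range is limited). The gripper opens to 85 mm and grips with 20 to 120 N. Pads are 22 mm wide; open, the fingers measure 114 mm over their backs; the gripper's body (76 mm by 85 mm) begins 54 mm behind the grasp point. The pads swing forward as they close: fully open they stand 13 mm farther back than shut.
Start: joints at [1.137, 0.591, 0.048, 1.609, -0.033, 0.943, -0.034], TCP at [242.326, -683.306, 231.302] pointing down, gripper open.
Joint ranges: [-2.69, 2.69], [-0.47, 2.24], [-1.27, 1.36], [0.19, 2.51], [-1.53, 4.68], [0.08, 2.07], [-3.09, 3.09]. Speed limits (rad/s): [2.57, 2.57, 3.14, 3.14, 3.14, 3.14, 3.14].

## Interface

Orientations are given as a unit quaternion [w, x, y, z].
In Python, from station import manip, read_camera, camera_model gives the robot as it stands.
- The arm moves only by the tool send_rows, never from a script. Its argument "motion" is a list that holds one entry, the list of rows, each a list of 7 numbers: the gripper's target within -1 to 1 (fully open at 1, half-way at 0, shut at -1), then the shift along the tool's x, y, z in m, then the turn, a rotation vector about the tool's x, y, z in rad. In form: [[[jaw, tx, ty, tz, ax, ay, az], ...]]. A call has 1 to 8 rows; each row is the pose to reach, as a shift and turn from the pose commanded when the call began, along the tool's axes at that moment; what a row does not reach only later rows make up. A row lasts 1/8 s, in which the tool goes at most 62.5 mm and 10.7 degrees, less where a joint would pass 70% of its speed; a pose out of reach is approached as far as the arm can. A call with a gripper value outside its range is refused whole. The fingers move at their own pace and stop on an object; "squeeze" is the grip in N (left out, the last holds). Time passes only in rows, so rows that repeat a pose let the fingers close. It gives the time, the measured TCP pose, the force and the opening at its end, in the units of the state.
- manip.observe(): the state, without advancing time (a new reading comes with each control period).
- read_camera(name): name is "side" or "top" or "wrist"; returns (picture, depth): 400x640x3 uint8, red, green, blue; 400x640 float32, mm along the optical axis (not along the pixel's ray), 0 where there is no reading.
- camera_model(name): a dict with "fx", "fy", "cx", "cy" (pixels), "cam_to_world" (4x4, takes a point from camera to world coordinates). Camera axes: x right, y up, looking along -z (the intrinsics and any distortion apply to the point x, -y, -z); pixel columns grow to the right and rows downward; lengths in mm; the calibration is good to about 2 mm. A picture is of the moment at which its call begins: read the wrist's pose just before it. camera_model takes no time and is no camera call; for the wrist camera it gives the pose at the moment of the call.
- manip.hand_in(): hands the job in, once; it reports no verdict.
The state is a dict: "time_s": time; "joints": joint angles; "joint_vel": joint speeds; "joint_efforts": joint torques, N m; "ee_pos": TCP position; "tool_rot": TCP orientation; "wrist_force": force on the tool from outside, world axes, zero at the start; "ft_torque": the same for the moment, N m; "grip_width": finger opening in mm.
Only numpy, scipy, OpenCV 4.12 (cv2) and the standard library are available. Lean on these libraries where they do the work, as an engineer would, in place of code of your own. Each camera call takes 0.05 s, during which the arm holds its last target. There are 200 camera calls.

## Task

Push the vise's T-bar through its screw head as far as it goes, so that its long end no longer juts across the way to the wooden bay. Only then slide the tall watch stand across the bench into the bay, fully home against the back fence and upright: push it low, on its round brass foot only, never touching its post or head, and never tipping or lifting it. Leave everything else on the bench where it is.

Things in the scene. Friction and masses are not known exactly. Their poses are not given: they have to be found in the camera images.
- vise: small grey cast-iron vise, bolted down; base plate 130 (x) x 100 (y) x 12 mm, jaws 75 mm wide, 86 mm high; origin: centre of the base's underside. Its screw runs along its x axis; the dark screw head (22 mm diameter, axis 58 mm up) lies 57 to 83 mm from the origin on its -x side, which faces about the world -y (robot's right)
- tbar (a joint): steel T-bar, 10 mm rod, 135 mm between its two ball centres, level, sliding along the vise's y axis through the screw head, 70 mm to the -x of the vise's origin, 58 mm up. In m: 0 = near ball (robot side) 115 mm to the vise's +y of the screw axis; grows towards -y; 0.095 = at its stop, near ball against the screw head. About 1.2 N friction; stays where left
- tbar_end (a point): centre of the T-bar's near ball (vise's +y end, towards the robot), 18 mm diameter, 58 mm above the bench
- bay: low pale wooden U-shaped fence fixed to the bench, no floor, walls 20 mm high, 12 mm thick, open to its own -x (about world -y). Origin: on the bench where the centre of the stand's foot belongs. Back fence's inner face at x = +30 mm; side walls' inner faces at y = +/-40 mm, from x = -15 mm to the back: the foot, when home, sticks 15 mm out of the mouth
- stand: tall narrow watch display stand, 250 mm high, about 0.35 kg: round brass foot 60 mm diameter with an upright side up to 28 mm (top of the foot at 31 mm), carrying the post. Origin: centre of the foot's underside; z is its axis
- stand_post: the upper part of that stand, one piece with it: wooden post 18 mm diameter from 31 to 196 mm high, then a rounded wooden head 44 mm diameter up to 250 mm with a round watch on it. Same origin and axes as the stand. Not to be touched
- watch_case: silver watch case lying flat, 40 mm diameter, 10 mm high, lugs to 50 mm; origin under its centre; leave it
- punch: red-handled punch lying along its x axis, from x = -85 (handle end, 22 mm diameter) to +62 mm (steel tip); leave it
- mallet: wooden mallet lying down: head 56 mm diameter, 85 mm long along its y axis at the origin, handle 20 mm thick to x = -190 mm; leave it
- buckle_tin: open round tin of buckles, 84 mm diameter, 35 mm high; origin under its centre; leave it
- oil_bottle: amber oil bottle with a black cap, 48 mm diameter, 170 mm high; origin under its centre; leave it
- strop_block: dark wooden block 110 x 50 x 30 mm; origin under its centre; leave it

How it is judged (in metres and radians):
On the way, in this order (a step that is already met when the one before it is completed fails the run):
1. the T-bar is pushed through to its stop (value of joint tbar above 0.085 m), for 0.2 s.
2. the stand stands home in the bay (x of stand in the frame of bay between -0.007 and 0.007 m and y of stand in the frame of bay between -0.014 and 0.014 m and angle between stand's own z axis and vertical below 0.06 rad and height (world z) of stand below 0.006 m and linear speed of stand below 0.02 m/s), for 0.2 s.
At the end, for the whole second after the job is handed in: the stand stands upright on the bench within 7 mm of fully home against the back fence and within 14 mm of the bay's middle, at rest (tilt under 0.06 rad), and the T-bar is within 10 mm of its stop (all of step 2 and value of joint tbar above 0.085 m); the robot touches nothing.
It fails at once if the stand was moved (over 15 mm) before the T-bar was pushed through (value of joint tbar below 0.085 m and distance of stand from where it was at the start of the episode above 0.015 m).
It fails at once if the stand was tipped (over 0.2 rad) (angle between stand's own z axis and vertical above 0.2 rad).
It fails at once if the stand was lifted (its foot over 12 mm up) (height (world z) of stand above 0.012 m).
It fails at once if the stand's post or head was touched by the fingers or the arm (contact force between any of the fingers, the arm and stand_post above 0.5 N).
It fails at once if another loose thing on the bench was moved (over 20 mm) (distance of any of watch_case, punch, mallet, buckle_tin, oil_bottle, strop_block from where it was at the start of the episode above 0.02 m).
It also fails if it takes over 72 s, if anything falls off the work surface, if the arm or the gripper's body presses on something with over 40 N, if the wrist force passes 120 N, or if a joint passes its speed limit or range.

## Working session

There is one attempt and no reset: what is moved stays moved. The work goes in short steps, Python scripts to look and compute and a tool call to move; the robot and the scene stay as the last step left them, time stands still between calls to the robot, and variables do not carry over. Pictures are saved under pics/ and viewed, about 8 in all and at most 12, crops included, and the job is handed in when it is done.

Besides the shell and the picture viewer there is one more tool, called after "Emit:" as name(argument=value, ...), one argument or row to a line, values as JSON. send_rows: Moves the arm, as the interface text tells. Its arguments: {"type":"object","properties":{"motion":{"type":"array","items":{"type":"array","items":{"type":"array","items":{"type":"number"}}}},"squeeze":{"type":"number"}},"required":["motion"]}

```bash
mkdir -p pics; ls; python3 - <<'E'
from station import manip, read_camera, camera_model
import cv2,numpy as np
print(manip.observe())
for n in("top","side"):
    p,d=read_camera(n); cv2.imwrite(f"pics/{n}0.png",p[:,:,::-1]); np.savez(f"{n}0.npz",p=p,d=d)
    print(n,camera_model(n))
E
```

```text
pics
{'time_s': 0.0, 'joints': array([ 1.1365239 ,  0.59212185,  0.04828788,  1.60981945, -0.03324803,
        0.94267025, -0.03368628]), 'joint_vel': array([-1.18342768e-03, -1.77073171e-03,  8.46860146e-05,  3.82657385e-04,
        1.82182071e-04,  1.18467181e-03, -5.60923919e-04]), 'joint_efforts': array([-1.00434409e-03, -5.48695135e+01,  1.54652003e+00, -1.98128575e+01,
        9.44692874e-03,  8.71191791e-03, -3.15131750e-06]), 'ee_pos': array([ 242.0356558 , -682.54179164,  230.13974024]), 'tool_rot': array([-0.11918575, -0.69667029, -0.12070635,  0.69704751]), 'wrist_force': array([-0.79523843,  0.20004407,  0.29380088]), 'ft_torque': array([-0.0015473 ,  0.01130611,  0.02969236]), 'grip_width': 85.28133448192114}
top {'fx': 382.4402783482848, 'fy': 382.4402783482848, 'cx': 313.99245344284617, 'cy': 197.98377340149992, 'cam_to_world': array([[-5.55601814e-03,  9.94611526e-01, -1.03523150e-01,
         5.49925988e+02],
       [-9.99955494e-01, -6.31538763e-03, -7.00892953e-03,
        -3.25868938e+01],
       [-7.62495092e-03,  1.03479601e-01,  9.94602349e-01,
         1.14211939e+03],
       [ 0.00000000e+00,  0.00000000e+00,  0.00000000e+00,
         1.00000000e+00]])}
side {'fx': 364.6964671053886, 'fy': 364.6964671053886, 'cx': 315.19011179495595, 'cy': 195.1279821234775, 'cam_to_world': array([[ 8.93096686e-01,  2.90674655e-01, -3.43346113e-01,
         3.31036056e+02],
       [-4.49835825e-01,  5.85683748e-01, -6.74256834e-01,
        -6.64276398e+02],
       [ 5.10286618e-03,  7.56625926e-01,  6.53828088e-01,
         6.89963091e+02],
       [ 0.00000000e+00,  0.00000000e+00,  0.00000000e+00,
         1.00000000e+00]])}
```

View pics/top0.png

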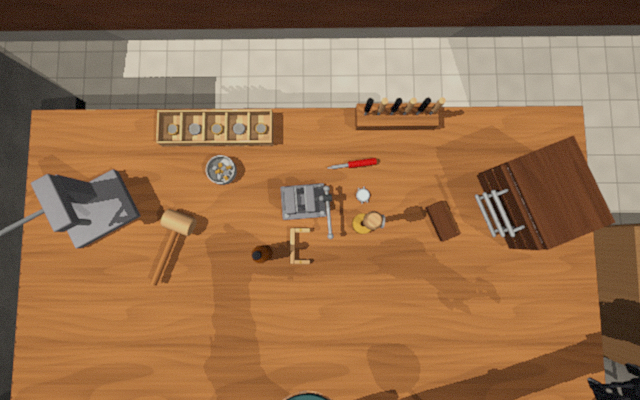

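View pics/side0.png

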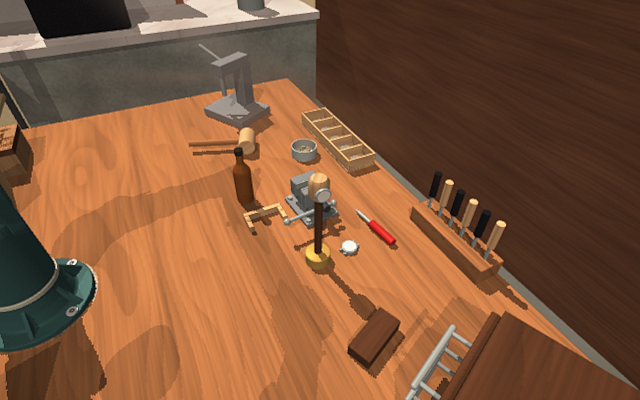

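The top view shows the bay at about (300,246) with its mouth to the right, the T-bar running from (326,190) to (330,236), the stand's foot at (362,223) and its head at (373,219). The watch case is at (363,196), the strop at (442,220) and the bottle at (262,254). The side view agrees.

```bash
cat > h.py <<'E'
import numpy as np,cv2
from station import manip, read_camera, camera_model
def world(d,m):
    v,u=np.mgrid[:d.shape[0],:d.shape[1]].astype(float)
    c=np.stack([(u-m['cx'])/m['fx']*d,-(v-m['cy'])/m['fy']*d,-d],-1)
    T=m['cam_to_world']; return c@T[:3,:3].T+T[:3,3]
def ray(m,u,v,z):
    T=m['cam_to_world']; r=T[:3,:3]@np.array([(u-m['cx'])/m['fx'],-(v-m['cy'])/m['fy'],-1]); o=T[:3,3]
    return o+r*(z-o[2])/r[2]
E
python3 - <<'E'
from h import *
for n in("top","side"):
    f=np.load(n+"0.npz"); p,d=f['p'],f['d']; m=camera_model(n); W=world(d,m)
    hsv=cv2.cvtColor(p,cv2.COLOR_RGB2HSV).astype(int); x,y,z=W[...,0],W[...,1],W[...,2]
    ok=d>0
    def rep(t,k):
        if k.sum()>3:
            q=W[k]; r=cv2.minAreaRect(q[:,:2].astype(np.float32)); print(n,t,k.sum(),'min',q.min(0).round(),'max',q.max(0).round(),'med',np.median(q,0).round(),'rect',np.round(r[0]),np.round(r[1]),round(r[2],1))
    box=lambda a,b,c,e:(x>a)&(x<b)&(y>c)&(y<e)&ok
    rep('table',box(350,420,-200,-100)&(z<15))
    rep('foot',box(380,560,-260,-110)&(z>20)&(z<40))
    rep('head',box(380,560,-260,-110)&(z>180))
    rep('bay',box(370,500,-30,80)&(z>12)&(z<30)&(hsv[...,2]>150))
    rep('tbar',box(380,600,-110,-50)&(z>46)&(z<75))
    rep('tbarnear',box(380,490,-110,-50)&(z>46)&(z<75))
    rep('vise',box(480,600,-70,60)&(z>70)&(z<100))
    rep('bottlecap',box(330,480,60,170)&(z>140))
    rep('watch',box(500,600,-200,-120)&(z>5)&(z<15)&(hsv[...,1]<60))
    rep('strop',box(400,540,-400,-270)&(z>20)&(z<40))
E
python3 - <<'E'
import cv2
a=cv2.imread('pics/top0.png')[170:280,240:400]; cv2.imwrite('pics/tc.png',cv2.resize(a,None,fx=5,fy=5,interpolation=cv2.INTER_CUBIC))
E
```

```text
top table 813 min [ 351. -199.   -5.] max [ 420. -101.    7.] med [ 386. -149.    1.] rect [ 385. -150.] [98. 69.] 89.6
top bay 90 min [477.  -6.  17.] max [498.  46.  26.] med [483.  26.  21.] rect [487.  20.] [53. 20.] 88.9
top tbar 76 min [549. -75.  59.] max [600. -61.  72.] med [571. -67.  64.] rect [574. -68.] [14. 51.] 89.5
side table 1182 min [ 350. -200.   -5.] max [ 420. -100.    3.] med [ 384. -153.   -1.] rect [ 385. -150.] [ 70. 100.] 0.0
side bay 87 min [477. -11.  14.] max [500.  46.  22.] med [483.  21.  19.] rect [488.  17.] [57. 23.] 88.2
side tbar 96 min [548. -80.  52.] max [600. -64.  66.] med [568. -72.  61.] rect [574. -72.] [16. 51.] 88.1
side strop 4 min [ 539. -399.   21.] max [ 540. -396.   28.] med [ 539. -396.   24.] rect [ 539. -397.] [0. 3.] 3.4
```

View pics/tc.png

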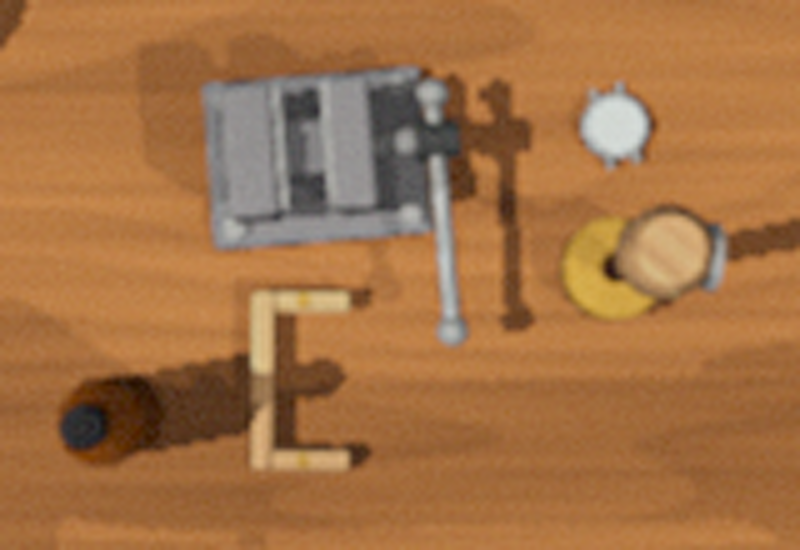

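The crop shows the T-bar's near ball at image (330,236), the bay's corners at (290,228) and (312,263), the foot at (363,223), the stand head at (374,220) and the watch case at (363,195).

```bash
python3 - <<'E'
from h import *
for n in("top","side"):
    f=np.load(n+"0.npz"); p,d=f['p'],f['d']; m=camera_model(n); W=world(d,m)
    hsv=cv2.cvtColor(p,cv2.COLOR_RGB2HSV).astype(int); x,y,z=W[...,0],W[...,1],W[...,2]
    ok=d>0; H,S,V=hsv[...,0],hsv[...,1],hsv[...,2]
    def rep(t,k):
        if k.sum()>3:
            q=W[k]; r=cv2.minAreaRect(q[:,:2].astype(np.float32)); c,rad=cv2.minEnclosingCircle(q[:,:2].astype(np.float32)); print(n,t,k.sum(),'min',q.min(0).round(),'max',q.max(0).round(),'rect',np.round(r[0]),np.round(r[1]),round(r[2],1),'circ',np.round(c),round(rad))
            return q
    box=lambda a,b,c,e:(x>a)&(x<b)&(y>c)&(y<e)&ok
    rep('foot',box(500,640,-260,-120)&(z>22)&(z<40))
    rep('brass',box(500,640,-260,-120)&(z>12)&(z<40)&(H>18)&(H<32)&(S>140))
    rep('head',box(500,640,-260,-120)&(z>190))
    rep('post',box(500,640,-260,-120)&(z>50)&(z<180))
    b=rep('bay',box(460,590,-40,80)&(z>12)&(z<30)&(S<130)&(V>150))
    rep('tbar',box(450,680,-110,-45)&(z>48)&(z<75))
    rep('ballnear',box(500,568,-110,-45)&(z>48)&(z<75))
    rep('vise',box(580,700,-70,90)&(z>70)&(z<100))
    rep('bottle',box(440,560,70,180)&(z>140))
    rep('watch',box(600,700,-200,-120)&(z>5)&(z<18)&(S<60))
    rep('strop',box(500,660,-420,-290)&(z>20)&(z<40))
    if n=='top':
        for u,v,zz in((330.3,236,58),(326.3,189,58)): print('ball ray',ray(m,u,v,zz).round(1))
        for u,v in((290.5,228.2),(290.2,263.3),(310.5,228.2),(311,263.8)): print('bay',ray(m,u,v,20).round(1))
        print('foot',ray(m,362.5,223.5,30).round(1))
E
```

```text
top foot 201 min [ 566. -187.   23.] max [ 621. -134.   39.] rect [ 591. -157.] [59. 45.] 19.3 circ [ 593. -164.] 30
top brass 185 min [ 563. -184.   19.] max [ 618. -135.   39.] rect [ 590. -156.] [57. 43.] 17.4 circ [ 591. -163.] 29
top head 328 min [ 572. -192.  212.] max [ 614. -142.  256.] rect [ 593. -167.] [49. 43.] 82.0 circ [ 592. -168.] 26
top post 15 min [ 585. -161.   51.] max [ 599. -155.  103.] rect [ 591. -157.] [15.  4.] 12.4 circ [ 592. -159.] 8
top bay 229 min [477. -10.  15.] max [579.  46.  26.] rect [528.  19.] [ 56. 102.] 89.5 circ [528.  17.] 57
top tbar 218 min [549. -75.  58.] max [679. -48.  73.] rect [614. -61.] [130.  26.] 1.0 circ [614. -66.] 65
top ballnear 33 min [549. -75.  59.] max [566. -61.  72.] rect [558. -68.] [14. 17.] 89.7 circ [558. -68.] 9
top vise 671 min [619. -67.  70.] max [700.  61.  93.] rect [661.  -4.] [ 75. 128.] 4.5 circ [661.  -0.] 68
top bottle 70 min [498. 112. 158.] max [520. 134. 175.] rect [509. 122.] [21. 20.] 64.2 circ [509. 123.] 11
top watch 140 min [ 655. -186.    6.] max [ 700. -149.   17.] rect [ 678. -168.] [43. 37.] 8
[... 885 characters left out ...]
.2 circ [529.  16.] 56
side tbar 220 min [548. -80.  49.] max [680. -55.  69.] rect [614. -70.] [132.  22.] 4.4 circ [614. -66.] 66
side ballnear 47 min [548. -80.  53.] max [568. -64.  66.] rect [557. -73.] [15. 17.] 68.3 circ [558. -71.] 10
side vise 321 min [619. -30.  70.] max [694.  58.  88.] rect [658.  15.] [75. 86.] 3.2 circ [654.  15.] 52
side bottle 106 min [497. 107. 140.] max [519. 131. 171.] rect [508. 119.] [22. 23.] 13.2 circ [509. 120.] 12
side watch 171 min [ 652. -190.    5.] max [ 700. -152.   13.] rect [ 677. -171.] [45. 38.] 41.7 circ [ 676. -172.] 24
side strop 1223 min [ 539. -420.   20.] max [ 657. -356.   32.] rect [ 598. -397.] [111.  50.] 22.2 circ [ 598. -397.] 59
```

```bash
cat >> h.py <<'E'
from scipy.spatial.transform import Rotation as R
def pose():
    s=manip.observe(); w,x,y,z=s['tool_rot']; return np.array(s['ee_pos']),R.from_quat([x,y,z,w]),s
def rows(pts):
    """pts: list of (world pos, world Rotation) -> tool-frame shift (m) and rotvec from the present pose"""
    p,r,s=pose()
    for q,t in pts:
        print(np.round(r.inv().apply(np.array(q)-p)/1000,3),np.round((r.inv()*t).as_rotvec(),3))
def head(psi,tilt):
    """tool x = horizontal heading psi (deg, from +y towards -x), tilted 'tilt' deg below horizontal; tool y horizontal"""
    a,b=np.radians([psi,tilt]); h=np.array([-np.sin(a),np.cos(a),0]); x=h*np.cos(b)-np.array([0,0,np.sin(b)])
    y=np.cross([0,0,1],h); return [R.from_matrix(np.stack([x,k*y,np.cross(x,k*y)],1)) for k in(1,-1)]
E
python3 - <<'E'
from h import *
p,r,s=pose(); print(r.as_matrix().round(3))
# tool down, jaws along world x or y for T-bar
opts={}
for k in(0,90,180,270):
    a=np.radians(k); y=np.array([np.cos(a),np.sin(a),0]); x=np.array([0,0,-1.]); t=R.from_matrix(np.stack([x,y,np.cross(x,y)],1)); print(k,(r.inv()*t).as_rotvec().round(3)); opts[k]=t
for k in opts: rows([((430,-300,230),opts[k]),((500,-72,200),opts[k])])
E
```

```text
[[-0.001  0.334 -0.942]
 [ 0.002 -0.942 -0.334]
 [-1.    -0.002  0.   ]]
0 [-1.23e+00 -1.00e-03  2.00e-03]
90 [-2.801e+00 -3.000e-03  1.000e-03]
180 [1.912e+00 2.000e-03 1.000e-03]
270 [0.341 0.    0.002]
[ 0.001 -0.298 -0.305] [-1.23e+00 -1.00e-03  2.00e-03]
[ 0.031 -0.489 -0.447] [-1.23e+00 -1.00e-03  2.00e-03]
[ 0.001 -0.298 -0.305] [-2.801e+00 -3.000e-03  1.000e-03]
[ 0.031 -0.489 -0.447] [-2.801e+00 -3.000e-03  1.000e-03]
[ 0.001 -0.298 -0.305] [1.912e+00 2.000e-03 1.000e-03]
[ 0.031 -0.489 -0.447] [1.912e+00 2.000e-03 1.000e-03]
[ 0.001 -0.298 -0.305] [0.341 0.    0.002]
[ 0.031 -0.489 -0.447] [0.341 0.    0.002]
```

Emit:
send_rows(
  motion=[
    [[-1,0,-0.06,-0.061,0.1,0,0],[-1,0,-0.12,-0.122,0.2,0,0],[-1,0,-0.18,-0.183,0.341,0,0],[-1,0,-0.24,-0.244,0.341,0,0],[-1,0,-0.298,-0.305,0.341,0,0],[-1,0,-0.298,-0.305,0.341,0,0],[-1,0,-0.298,-0.305,0.341,0,0],[-1,0,-0.298,-0.305,0.341,0,0]],
  ],
)

```text
time_s: 1.1
ee_pos: [432.5, -295.3, 231.0]
tool_rot: [0.002, 0.707, 0.004, -0.707]
wrist_force: [-0.2, 0.1, -0.3]
grip_width: -0.2
```

```bash
python3 - <<'E'
from h import *
p,r,s=pose(); print(p.round(1),s['joints'].round(2),s['time_s'],s['grip_width']);print(r.as_matrix().round(3))
y=np.array([0,-1.,0]); x=np.array([0,0,-1.]); t=R.from_matrix(np.stack([x,y,np.cross(x,y)],1))
rows([((500,-71,200),t),((525,-71,120),t),((525,-71,48),t)])
E
```

```text
[ 432.5 -295.3  231. ] [ 0.44  0.34  0.09  2.06 -0.05  0.74 -1.  ] 1.1 -0.20396212550885467
[[ 0.     0.009 -1.   ]
 [ 0.003 -1.    -0.009]
 [-1.    -0.003 -0.   ]]
[ 0.032 -0.224 -0.07 ] [ 0.009 -0.     0.003]
[ 0.112 -0.223 -0.095] [ 0.009 -0.     0.003]
[ 0.184 -0.223 -0.095] [ 0.009 -0.     0.003]
```

Emit:
send_rows(
  motion=[
    [[-1,0.008,-0.056,-0.018,0,0,0],[-1,0.016,-0.112,-0.035,0,0,0],[-1,0.024,-0.168,-0.053,0,0,0],[-1,0.05,-0.224,-0.075,0,0,0],[-1,0.1,-0.224,-0.085,0,0,0],[-1,0.15,-0.224,-0.09,0,0,0],[-1,0.184,-0.224,-0.09,0,0,0],[-1,0.184,-0.224,-0.09,0,0,0]],
  ],
)

```text
time_s: 2.1
ee_pos: [518.1, -77.6, 45.0]
tool_rot: [0.0, -0.705, 0.001, 0.709]
wrist_force: [0.0, -0.2, 1.8]
grip_width: 0.0
```

```bash
python3 - <<'E'
from h import *
p,r,s=pose(); print(p.round(1),s['wrist_force'].round(2));print(r.as_matrix().round(3))
p,d=read_camera("side"); cv2.imwrite("pics/s1.png",cv2.resize(p[130:290,220:420,::-1],None,fx=4,fy=4,interpolation=cv2.INTER_CUBIC))
E
```

```text
[518.1 -77.6  45. ] [ 0.05 -0.24  1.78]
[[-0.006 -0.001 -1.   ]
 [-0.    -1.     0.001]
 [-1.     0.     0.006]]
```

View pics/s1.png

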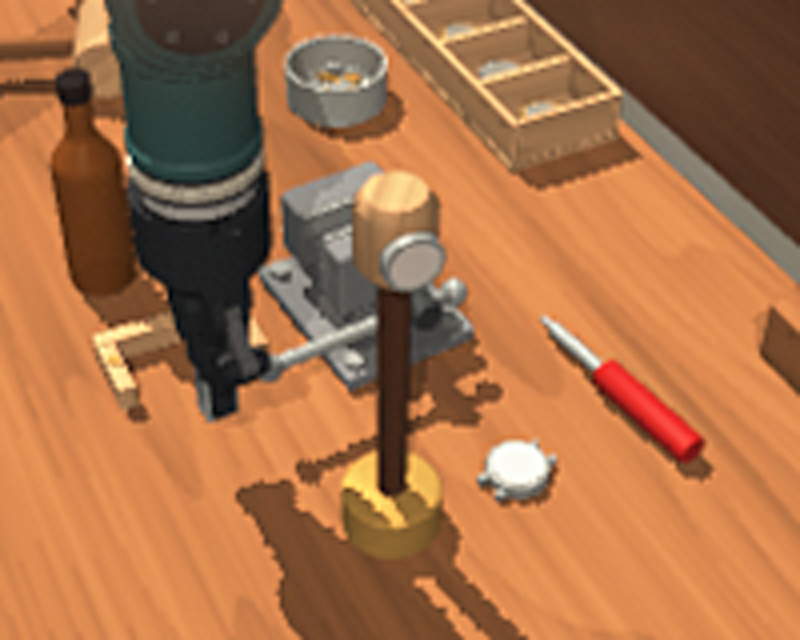

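Emit:
send_rows(
  motion=[
    [[-1,0,-0.007,-0.008,0,0,0],[-1,0,-0.008,-0.025,0,0,0],[-1,0,-0.009,-0.042,0,0,0],[-1,0,-0.01,-0.059,0,0,0],[-1,0,-0.012,-0.076,0,0,0],[-1,0,-0.013,-0.093,0,0,0],[-1,0,-0.014,-0.108,0,0,0],[-1,0,-0.014,-0.108,0,0,0]],
  ],
)

```text
time_s: 3.15
ee_pos: [624.1, -62.5, 46.8]
tool_rot: [0.0, -0.703, 0.0, 0.711]
wrist_force: [-7.8, 0.4, 5.5]
grip_width: -0.1
```

Emit:
send_rows(
  motion=[
    [[-1,0,0,-0.002,0,0,0],[-1,0,0,-0.004,0,0,0],[-1,0,0,-0.005,0,0,0]],
  ],
)

```text
time_s: 3.52
ee_pos: [624.2, -62.6, 46.6]
tool_rot: [0.0, -0.7, 0.0, 0.714]
wrist_force: [-16.3, 0.9, 10.7]
grip_width: -0.1
```

```bash
python3 - <<'E'
from h import *
for n in("side","top"):
    p,d=read_camera(n); m=camera_model(n); W=world(d,m); x,y,z=W[...,0],W[...,1],W[...,2]
    k=(x>560)&(x<900)&(y>-110)&(y<-48)&(z>48)&(z<72)&(d>0); q=W[k]; q=q[q[:,0]>690]
    if len(q): print(n,len(q),q.min(0).round(),q.max(0).round())
E
```

```text
side 133 [691. -66.  51.] [786. -49.  66.]
top 93 [716. -60.  57.] [786. -48.  71.]
```

Emit:
send_rows(
  motion=[
    [[-1,0,0,0.02,0,0,0],[-1,0,0,0.06,0,0,0],[-1,-0.03,0,0.1,0,0,0],[-1,-0.09,0,0.12,0,0,0],[-1,-0.15,0,0.14,0,0,0],[-1,-0.2,0,0.16,0,0,0],[-1,-0.2,0,0.16,0,0,0]],
  ],
)

```text
time_s: 4.5
ee_pos: [476.1, -63.1, 252.1]
tool_rot: [-0.0, 0.711, -0.0, -0.703]
wrist_force: [-0.2, 0.5, 0.1]
grip_width: 0.1
```

```bash
python3 - <<'E'
from h import *
def bar(n,p,d):
    m=camera_model(n); W=world(d,m); x,y,z=W[...,0],W[...,1],W[...,2]
    k=(x>530)&(x<900)&(y>-110)&(y<-48)&(z>50)&(z<72)&(d>0); q=W[k]; print(n,len(q),q.min(0).round(),q.max(0).round())
for n in("side","top"):
    f=np.load(n+"0.npz"); bar(n,f['p'],f['d']); p,d=read_camera(n); bar(n,p,d)
    if n=="top": cv2.imwrite("pics/t2.png",cv2.resize(p[130:280,240:400,::-1],None,fx=4,fy=4,interpolation=cv2.INTER_CUBIC))
p,r,s=pose(); print(p.round(1),s['joints'].round(2),s['time_s'],s['wrist_force']);print(r.as_matrix().round(3))
E
```

```text
side 258 [548. -80.  50.] [698. -54.  69.]
side 217 [655. -78.  51.] [786. -50.  69.]
top 241 [549. -75.  58.] [699. -50.  72.]
top 238 [636. -73.  57.] [787. -48.  72.]
[474.7 -62.6 248.4] [-0.01  0.26  0.06  2.14 -0.02  0.74 -1.51] 4.6 [-0.77732768  0.18668449  0.20869547]
[[ 0.004 -0.    -1.   ]
 [-0.    -1.     0.   ]
 [-1.     0.    -0.004]]
```

View pics/t2.png

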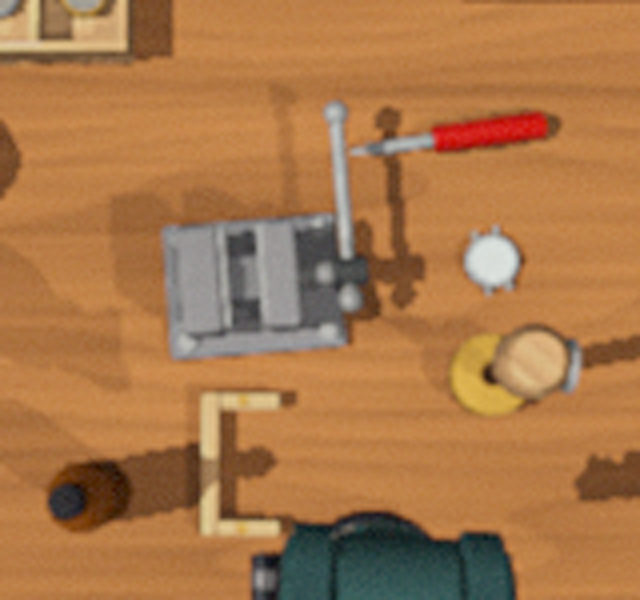

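The T-bar moved about 88 mm. It stopped under 16 N, with its near ball against the screw head (crop ball at (349,298), head at (352,268)). The stand and the other things have not moved. Next I go round to the stand's -y side.

Emit:
send_rows(
  motion=[
    [[-0.2,-0.02,0.06,0.015,0,0,0],[-0.2,-0.035,0.12,0.03,0,0,0],[-0.2,-0.05,0.18,0.045,0,0,0],[-0.2,-0.05,0.24,0.02,0,0,0],[-0.2,-0.05,0.29,-0.03,0,0,0],[-0.2,-0.05,0.31,-0.09,0,0,0],[-0.2,-0.05,0.315,-0.15,0,0,0],[-0.2,-0.05,0.315,-0.16,0,0,0]],
  ],
)

```text
time_s: 5.6
ee_pos: [637.7, -376.7, 293.3]
tool_rot: [-0.0, -0.707, -0.002, 0.707]
wrist_force: [0.0, -0.4, 0.2]
grip_width: 34.1
```

```bash
python3 - <<'E'
from h import *
p,r,s=pose(); print(p.round(1),s['joints'].round(2),s['time_s'],s['grip_width']);print(r.as_matrix().round(3))
for k in(0,1):
    print(k); t=head(20,45)[k]; rows([((640,-360,250),t),((618,-237,60),t)])
E
```

```text
[ 637.7 -376.7  293.3] [ 0.37  0.56  0.17  1.51 -0.11  1.08 -1.01] 5.6 34.106556705769286
[[-0.001  0.003 -1.   ]
 [ 0.002 -1.    -0.003]
 [-1.    -0.002  0.001]]
0
[ 0.043 -0.017 -0.002] [ 1.158 -0.681 -0.479]
[ 0.234 -0.139  0.019] [ 1.158 -0.681 -0.479]
1
[ 0.043 -0.017 -0.002] [-1.805  0.524 -0.745]
[ 0.234 -0.139  0.019] [-1.805  0.524 -0.745]
```

Emit:
send_rows(
  motion=[
    [[-0.2,0,0,0,0.145,-0.085,-0.06],[-0.2,0,0,0,0.29,-0.17,-0.12],[-0.2,0,0,0,0.434,-0.255,-0.18],[-0.2,0,0,0,0.579,-0.34,-0.24],[-0.2,0,0,0,0.724,-0.426,-0.3],[-0.2,0,0,0,0.869,-0.511,-0.36],[-0.2,0,0,0,1.013,-0.596,-0.42],[-0.2,0,0,0,1.158,-0.681,-0.479]],
  ],
)

```text
time_s: 6.6
ee_pos: [633.8, -377.5, 293.5]
tool_rot: [0.532, -0.31, 0.221, 0.756]
wrist_force: [-1.5, 0.4, -0.9]
grip_width: 34.1
```

```bash
python3 - <<'E'
from h import *
p,r,s=pose(); print(p.round(1),s['joints'].round(2),s['time_s']);print(r.as_matrix().round(3))
t=head(20,45)[0]; rows([((640,-300,130),t),((618,-242,60),t),((618,-237,13),t)])
E
```

```text
[ 633.8 -377.5  293.5] [ 0.49  0.92  0.34  1.07 -0.6   1.93 -1.98] 6.6
[[-0.241 -0.942 -0.234]
 [ 0.668 -0.335  0.665]
 [-0.705  0.004  0.71 ]]
[ 0.165 -0.032 -0.066] [-0.008  0.003  0.002]
[ 0.259 -0.031 -0.072] [-0.008  0.003  0.002]
[ 0.295 -0.033 -0.102] [-0.008  0.003  0.002]
```

Emit:
send_rows(
  motion=[
    [[-0.2,0.055,-0.01,-0.02,0,0,0],[-0.2,0.11,-0.02,-0.044,0,0,0],[-0.2,0.165,-0.032,-0.066,0,0,0],[-0.2,0.212,-0.032,-0.069,0,0,0],[-0.2,0.259,-0.031,-0.072,0,0,0],[-0.2,0.259,-0.031,-0.072,0,0,0]],
  ],
)

```text
time_s: 7.35
ee_pos: [615.2, -237.8, 57.6]
tool_rot: [0.53, -0.309, 0.219, 0.759]
wrist_force: [0.4, 0.5, -0.1]
grip_width: 34.3
```

```bash
python3 - <<'E'
from h import *
p,r,s=pose(); print(p.round(1),s['joints'].round(2),s['time_s']);print(r.as_matrix().round(3))
p,d=read_camera("side"); cv2.imwrite("pics/s3.png",cv2.resize(p[100:340,200:520,::-1],None,fx=2.5,fy=2.5,interpolation=cv2.INTER_CUBIC))
t=head(20,45)[0]; rows([((618,-242,13),t)])
E
```

```text
[ 615.2 -237.8   57.6] [ 0.36  1.02  0.28  1.46 -0.67  1.47 -1.85] 7.35
[[-0.247 -0.94  -0.236]
 [ 0.669 -0.342  0.66 ]
 [-0.701  0.006  0.713]]
[ 0.032 -0.001 -0.034] [-0.003  0.003 -0.001]
```

View pics/s3.png

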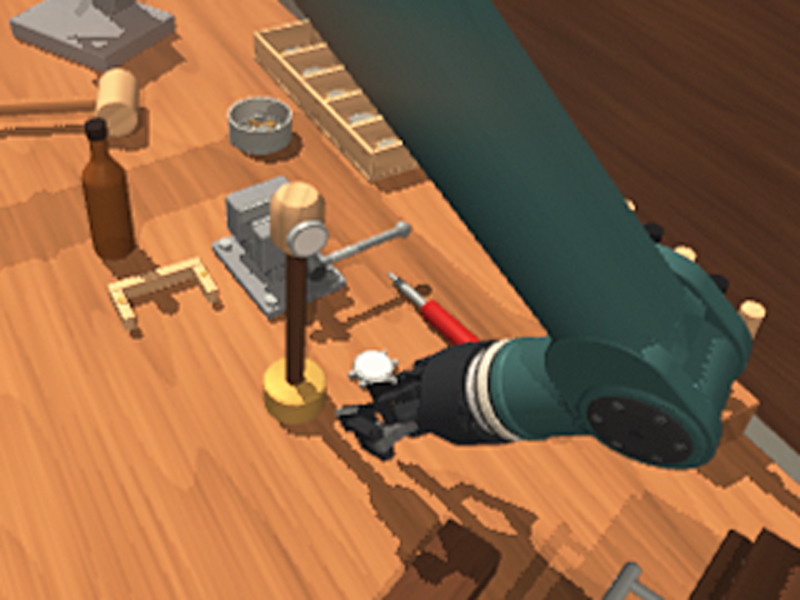

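Emit:
send_rows(
  motion=[
    [[-0.2,0.011,0,-0.011,0,0,0],[-0.2,0.022,0,-0.022,0,0,0],[-0.2,0.032,0,-0.033,0,0,0],[-0.2,0.032,0,-0.033,0,0,0]],
  ],
)

```text
time_s: 7.9
ee_pos: [617.1, -243.6, 15.4]
tool_rot: [0.531, -0.313, 0.221, 0.756]
wrist_force: [-0.3, -0.0, -0.0]
grip_width: 34.2
```

```bash
python3 - <<'E'
from h import *
p,r,s=pose(); print(p.round(1),s['wrist_force'].round(1))
print(r.as_matrix().round(3))
H=lambda a:np.array([-np.sin(np.radians(a)),np.cos(np.radians(a)),0])
L=[]
for c,a,b in(((592,-166),20,32),((592,-166),20,25),((568,-118),20,25),((545,-70),20,25)):
    L.append((np.array([*c,13])-b*H(a),head(a,45)[0]))
print([l[0].round() for l in L]); rows(L)
p,d=read_camera("wrist"); cv2.imwrite("pics/w4.png",p[:,:,::-1])
E
```

```text
[ 617.1 -243.6   15.4] [-0.3 -0.  -0. ]
[[-0.24  -0.941 -0.239]
 [ 0.665 -0.339  0.666]
 [-0.707  0.001  0.707]]
[array([ 603., -196.,   13.]), array([ 601., -189.,   13.]), array([ 577., -141.,   13.]), array([554., -93.,  13.])]
[ 0.037 -0.003  0.033] [-0.003  0.     0.002]
[ 0.042 -0.003  0.038] [-0.003  0.     0.002]
[0.079 0.004 0.076] [-0.003  0.     0.002]
[0.117 0.009 0.113] [-0.003  0.     0.002]
```

View pics/w4.png

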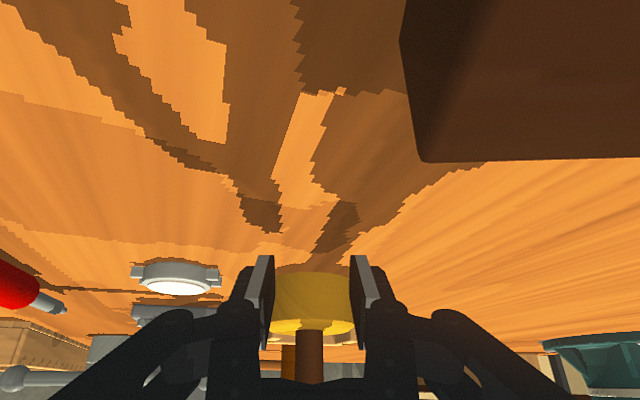

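The foot sits centred between the fingertips at (312,300), with the post above it, and the fingers are level with the foot. I start pushing slowly.

Emit:
send_rows(
  motion=[
    [[-0.2,0.012,-0.001,0.012,0,0,0],[-0.2,0.024,-0.002,0.022,0,0,0],[-0.2,0.034,-0.003,0.03,0,0,0],[-0.2,0.04,-0.003,0.036,0,0,0],[-0.2,0.046,-0.002,0.042,0,0,0],[-0.2,0.052,-0.001,0.048,0,0,0],[-0.2,0.058,0,0.054,0,0,0],[-0.2,0.064,0.001,0.06,0,0,0]],
  ],
)

```text
time_s: 8.95
ee_pos: [587.5, -161.6, 14.2]
tool_rot: [0.531, -0.314, 0.22, 0.755]
wrist_force: [1.7, -2.6, 0.9]
grip_width: 34.1
```

```bash
cat >> h.py <<'E'
def stand():
    o=[]
    for n in("top","side"):
        p,d=read_camera(n); m=camera_model(n); W=world(d,m); x,y,z=W[...,0],W[...,1],W[...,2]
        h=cv2.cvtColor(p,cv2.COLOR_RGB2HSV).astype(int); H,S,V=h[...,0],h[...,1],h[...,2]
        k=(x>470)&(x<640)&(y>-240)&(y<60)&(z>10)&(z<42)&(H>18)&(H<32)&(S>140)&(d>0)
        _,l,st,_=cv2.connectedComponentsWithStats(k.astype(np.uint8)); k=l==1+st[1:,4].argmax(); q=W[k]
        c,rr=cv2.minEnclosingCircle(q[:,:2].astype(np.float32)); o.append(np.round(c,1)); 
        print(n,'foot',k.sum(),np.round(c,1),round(rr,1),'min',q.min(0).round(),'max',q.max(0).round(),end=' ')
        k=(x>460)&(x<650)&(y>-240)&(y<60)&(z>225)&(z<262)&(h[...,0]<25)&(S>40)&(V>110)&(d>0); q=W[k]
        if len(q)>5: print('head',len(q),np.round((q.min(0)+q.max(0))/2))
        else: print()
E
python3 - <<'E'
from h import *
p,r,s=pose(); print(p.round(1),s['wrist_force'].round(1)); stand()
E
```

```text
[ 587.5 -161.6   14.2] [ 1.7 -2.6  0.9]
top foot 163 [ 578.  -132.6] 28.7 min [ 552. -149.   26.] max [ 607. -105.   41.] head 279 [ 579. -137.  240.]
side foot 108 [ 571.8 -132.3] 27.0 min [ 549. -159.   27.] max [ 576. -106.   32.] head 342 [ 578. -140.  238.]
```

```bash
cat >> h.py <<'E'
def plan(cs,z=14,b=26):
    Hd=lambda a:np.array([-np.sin(np.radians(a)),np.cos(np.radians(a)),0])
    rows([(np.array([x,y,z])-b*Hd(a),head(a,45)[0]) for x,y,a in cs])
E
python3 - <<'E'
from h import *
plan([(562,-104,20),(545,-70,20)])
E
```

```text
[0.025 0.004 0.024] [-0.001  0.001  0.002]
[0.052 0.009 0.051] [-0.001  0.001  0.002]
```

Emit:
send_rows(
  motion=[
    [[-0.2,0.007,0.001,0.007,0,0,0],[-0.2,0.014,0.002,0.014,0,0,0],[-0.2,0.021,0.003,0.02,0,0,0],[-0.2,0.028,0.005,0.027,0,0,0],[-0.2,0.034,0.006,0.033,0,0,0],[-0.2,0.04,0.007,0.039,0,0,0],[-0.2,0.046,0.008,0.045,0,0,0],[-0.2,0.052,0.009,0.051,0,0,0]],
  ],
)

```text
time_s: 10.05
ee_pos: [554.5, -96.2, 13.6]
tool_rot: [0.531, -0.314, 0.22, 0.755]
wrist_force: [2.4, -4.6, 3.8]
grip_width: 34.4
```

```bash
python3 - <<'E'
from h import *
p,r,s=pose(); print(p.round(1),s['wrist_force'].round(1),s['joints'].round(2)); stand()
plan([(541,-66,15),(536,-58,10),(532,-50,5),(529,-42,0),(528,-30,0)])
E
```

```text
[554.5 -96.2  13.6] [ 2.4 -4.6  3.8] [ 0.24  0.97  0.22  1.78 -0.78  1.19 -1.78]
top foot 71 [545.1 -65.9] 28.0 min [517. -73.  26.] max [572. -41.  38.] head 270 [546. -72. 243.]
side foot 82 [535.9 -67.9] 26.7 min [516. -95.  26.] max [541. -41.  33.] head 307 [544. -75. 238.]
[0.003 0.004 0.004] [ 0.06  0.   -0.06]
[0.01  0.009 0.011] [ 0.122  0.    -0.122]
[0.017 0.012 0.017] [ 0.184  0.    -0.183]
[0.023 0.014 0.024] [ 0.245  0.    -0.245]
[0.031 0.011 0.032] [ 0.245  0.    -0.245]
```

Emit:
send_rows(
  motion=[
    [[-0.2,0.003,0.004,0.004,0.06,0,-0.06],[-0.2,0.007,0.007,0.008,0.091,0,-0.091],[-0.2,0.01,0.009,0.011,0.122,0,-0.122],[-0.2,0.014,0.011,0.014,0.153,0,-0.153],[-0.2,0.017,0.012,0.017,0.184,0,-0.183],[-0.2,0.02,0.013,0.021,0.215,0,-0.215],[-0.2,0.023,0.014,0.024,0.245,0,-0.245],[-0.2,0.023,0.014,0.024,0.245,0,-0.245]],
  ],
)

```text
time_s: 11.15
ee_pos: [528.3, -68.3, 14.0]
tool_rot: [0.653, -0.27, 0.271, 0.653]
wrist_force: [-0.3, -0.7, 0.1]
grip_width: 34.0
```

```bash
python3 - <<'E'
from h import *
p,r,s=pose(); print(p.round(1),s['wrist_force'].round(1),s['joints'].round(2)); print(r.as_matrix().round(3)); stand()
plan([(528,-30,0),(528,-15,0),(528,0,0)])
p,d=read_camera("side"); cv2.imwrite("pics/s5.png",cv2.resize(p[120:290,190:400,::-1],None,fx=3.5,fy=3.5,interpolation=cv2.INTER_CUBIC))
E
```

```text
[528.3 -68.3  14. ] [-0.3 -0.7  0.1] [ 0.3   0.91  0.17  2.01 -1.06  1.01 -1.76]
[[-0.    -1.     0.001]
 [ 0.708  0.001  0.707]
 [-0.707  0.001  0.708]]
top foot 49 [532.  -37.1] 28.5 min [518. -62.  26.] max [555. -10.  36.] head 270 [527. -40. 241.]
side foot 73 [519.7 -37.9] 26.1 min [501. -64.  26.] max [524. -12.  32.] head 182 [517. -46. 238.]
[0.009 0.001 0.009] [ 0.001  0.001 -0.001]
[0.019 0.001 0.019] [ 0.001  0.001 -0.001]
[0.03  0.001 0.03 ] [ 0.001  0.001 -0.001]
```

View pics/s5.png

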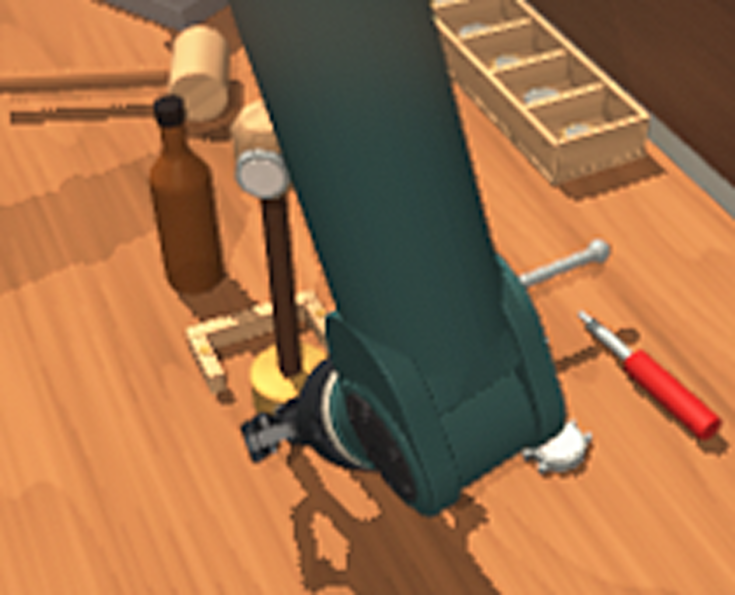

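```bash
python3 - <<'E'
from h import *
for n in("side","top"):
    p,d=read_camera(n); W=world(d,camera_model(n)); q=W[(d>0)&(W[...,2]>45)&(W[...,2]<400)]
    c=q[:,:2]-[528,-42]; r=np.hypot(*c.T)
    for lo in range(50,400,50):
        k=(q[:,2]>lo)&(q[:,2]<=lo+50)&(r>34)&(r<250)&~((abs(q[:,0]-509)<35)&(q[:,1]>90))&(q[:,1]<-20)
        if k.any(): i=np.where(k)[0][r[k].argmin()]; print(n,lo,r[i].round(),q[i].round())
E
```

```text
side 50 59.0 [505. -96.  56.]
side 100 99.0 [ 521. -140.  136.]
side 150 118.0 [ 516. -159.  152.]
side 200 215.0 [ 485. -252.  242.]
side 250 213.0 [ 482. -250.  263.]
side 300 222.0 [ 474. -257.  344.]
side 350 209.0 [ 465. -241.  398.]
top 50 50.0 [510. -89.  54.]
top 100 83.0 [ 522. -124.  101.]
top 150 106.0 [ 533. -148.  151.]
top 200 164.0 [ 529. -206.  202.]
top 250 192.0 [ 529. -234.  297.]
top 300 182.0 [ 524. -224.  345.]
top 350 171.0 [ 516. -213.  399.]
```

Clearance from the arm to the stand's post and head is ample. The stand is at about (528,-42), so I push straight in, slowly.

Emit:
send_rows(
  motion=[
    [[-0.2,0.004,0.001,0.004,0,0,0],[-0.2,0.008,0.001,0.008,0,0,0],[-0.2,0.012,0.001,0.012,0,0,0],[-0.2,0.016,0.001,0.016,0,0,0],[-0.2,0.02,0.001,0.02,0,0,0],[-0.2,0.023,0.001,0.023,0,0,0],[-0.2,0.026,0.001,0.026,0,0,0],[-0.2,0.028,0.001,0.028,0,0,0]],
  ],
)

```text
time_s: 12.4
ee_pos: [528.7, -29.6, 13.8]
tool_rot: [0.653, -0.271, 0.271, 0.653]
wrist_force: [0.6, -2.8, -0.7]
grip_width: 34.2
```

```bash
python3 - <<'E'
from h import *
p,r,s=pose(); print(p.round(1),s['wrist_force'].round(1)); stand()
plan([(528,0,0),(528,3,0),(528,6,0)])
E
```

```text
[528.7 -29.6  13.8] [ 0.6 -2.8 -0.7]
top foot 54 [542.2  -5.3] 23.9 min [529. -27.  26.] max [558.  16.  37.] head 271 [539. -95. 242.]
side foot 64 [513.9  -0.8] 21.9 min [501. -23.  27.] max [524.  21.  32.] head 173 [508. -98. 240.]
[0.002 0.001 0.002] [ 0.001 -0.001  0.001]
[0.004 0.001 0.005] [ 0.001 -0.001  0.001]
[0.007 0.001 0.007] [ 0.001 -0.001  0.001]
```

Emit:
send_rows(
  motion=[
    [[-0.2,0.001,0,0.001,0,0,0],[-0.2,0.002,0,0.002,0,0,0],[-0.2,0.003,0,0.003,0,0,0],[-0.2,0.003,0,0.003,0,0,0]],
  ],
)

```text
time_s: 13.0
ee_pos: [528.8, -25.5, 13.9]
tool_rot: [0.653, -0.271, 0.271, 0.653]
wrist_force: [0.4, -2.1, 0.0]
grip_width: 34.0
```

Emit:
send_rows(
  motion=[
    [[-0.2,0.001,0,0.001,0,0,0],[-0.2,0.002,0,0.002,0,0,0],[-0.2,0.002,0,0.002,0,0,0]],
  ],
)

```text
time_s: 13.38
ee_pos: [529.0, -24.3, 13.7]
tool_rot: [0.654, -0.272, 0.272, 0.652]
wrist_force: [-0.2, -6.4, 2.1]
grip_width: 34.3
```

Emit:
send_rows(
  motion=[
    [[-0.2,0.001,0,0.001,0,0,0],[-0.2,0.0015,0,0.0015,0,0,0],[-0.2,0.0015,0,0.0015,0,0,0]],
  ],
)

```text
time_s: 13.75
ee_pos: [529.1, -24.1, 13.6]
tool_rot: [0.654, -0.273, 0.272, 0.651]
wrist_force: [-0.8, -8.5, 3.9]
grip_width: 34.0
```

The force rises (8.5 N) with no further travel, so the stand is home against the fence. I back straight away along -y, then up.

Emit:
send_rows(
  motion=[
    [[-0.2,-0.004,0,-0.004,0,0,0],[-0.2,-0.012,0,-0.012,0,0,0],[-0.2,-0.025,0,-0.025,0,0,0],[-0.2,-0.045,0,-0.045,0,0,0],[-0.2,-0.075,0,-0.065,0,0,0],[-0.2,-0.12,0,-0.07,0,0,0],[-0.2,-0.16,0,-0.07,0,0,0],[-0.2,-0.16,0,-0.07,0,0,0]],
  ],
)

```text
time_s: 14.75
ee_pos: [529.3, -188.4, 79.0]
tool_rot: [0.655, -0.274, 0.272, 0.65]
wrist_force: [-0.4, -0.5, -0.6]
grip_width: 34.4
```

```bash
python3 - <<'E'
from h import *
p,r,s=pose(); print(p.round(1),s['wrist_force'].round(1),s['time_s']); stand()
for n in("top","side"):
    p,d=read_camera(n); W=world(d,camera_model(n)); x,y,z=np.moveaxis(W,-1,0)
    for a,b in((50,185),(195,262)):
        k=(d>0)&(abs(x-528)<45)&(y>-60)&(y<45)&(z>a)&(z<b); q=W[k]; print(n,a,k.sum(),q.min(0).round(),q.max(0).round())
    h=cv2.cvtColor(p,cv2.COLOR_RGB2HSV); k=(x>460)&(x<590)&(y>-40)&(y<80)&(z>12)&(z<28)&(h[...,1]<130)&(h[...,2]>150)&(d>0); print(n,'bay',W[k].min(0).round(),W[k].max(0).round())
    k=(x>630)&(x<900)&(y>-110)&(y<-48)&(z>50)&(z<72)&(d>0); print(n,'bar',W[k].min(0).round(),W[k].max(0).round())
    cv2.imwrite(f"pics/f{n}.png",cv2.resize(p[130:290,200:420,::-1],None,fx=3,fy=3,interpolation=cv2.INTER_CUBIC))
a=cv2.vconcat([cv2.imread("pics/ftop.png"),cv2.imread("pics/fside.png")]); cv2.imwrite("pics/f.png",cv2.resize(a,None,fx=.62,fy=.62,interpolation=cv2.INTER_AREA))
E
```

```text
[ 529.3 -188.4   79. ] [-0.4 -0.5 -0.6] 14.75
top foot 55 [542.2  -0.9] 25.2 min [529. -24.  23.] max [558.  22.  37.] head 271 [528.   3. 242.]
side foot 44 [549.    0.8] 17.3 min [540. -16.  27.] max [557.  18.  33.] head 279 [528.  -2. 238.]Traceback (most recent call last):
  File "<stdin>", line 6, in <module>
    return umr_minimum(a, axis, None, out, keepdims, initial, where)
ValueError: zero-size array to reduction operation minimum which has no identity
```

```bash
python3 - <<'E'
from h import *
o=[]
for n in("top","side"):
    p,d=read_camera(n); W=world(d,camera_model(n)); x,y,z=np.moveaxis(W,-1,0)
    h=cv2.cvtColor(p,cv2.COLOR_RGB2HSV)
    for t,k in(('foot',(x>470)&(x<590)&(y>-50)&(y<60)&(z>23)&(z<42)),('bay',(x>460)&(x<590)&(y>-40)&(y<80)&(z>12)&(z<24)&(h[...,1]<130)&(h[...,2]>150)),('bar',(x>630)&(x<900)&(y>-110)&(y<-48)&(z>50)&(z<72))):
        q=W[k&(d>0)]
        if len(q): print(n,t,len(q),q.min(0).round(),q.max(0).round())
    o.append(cv2.resize(p[140:280,230:390,::-1],None,fx=2.5,fy=2.5,interpolation=cv2.INTER_CUBIC))
cv2.imwrite("pics/f.png",cv2.hconcat(o))
E
```

```text
top foot 114 [478. -24.  23.] [578.  46.  38.]
top bay 210 [477. -10.  13.] [579.  46.  24.]
top bar 237 [636. -73.  57.] [787. -48.  72.]
side foot 273 [500. -27.  23.] [559.  28.  42.]
side bay 167 [476. -14.  12.] [580.  47.  23.]
side bar 24 [774. -64.  55.] [788. -50.  66.]
```

View pics/f.png

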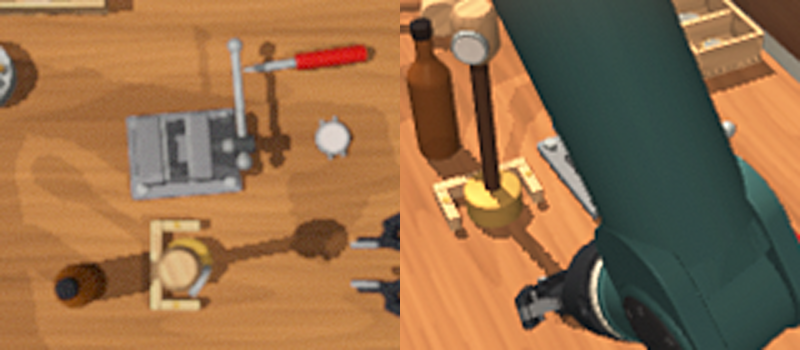

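```bash
python3 -c "
from station import manip
print(manip.hand_in())"
```

```text
the job is handed in; nothing more can be done
None
```

I pushed the T-bar through first, then slid the watch stand into the bay, and handed the job in at about 15 s on the robot's clock. No verdict was reported.

- **T-bar:** I pushed it with the shut fingers. It moved about 88 mm and stopped hard at 16 N, and the top view then showed its near ball against the screw head. It stood in the same place at the last check.
- **Stand:** I cradled the brass foot low between two tilted fingertips and pushed it in until it stopped. At the end the force rose from about 2 N to 8.5 N with almost no further travel, so I took it as home against the back fence.
- **Last checks:**
  - The stand was upright, with its foot centre at about (529, 1 to 2) mm against my bay origin of about (528, 3) mm. That leaves it within about 2 mm of home.
  - The two camera views disagreed by about 5 mm on the head's y (3 and -2 mm). They had already differed by about that much before the stand was moved.
  - In the last pictures nothing else had visibly moved, though I did not measure the other things again. The gripper was well clear.

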